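# Blank the colorimeter

### The arm

A 6-joint arm with a two-finger parallel gripper is mounted at the origin on the work surface. World frame = base frame: x ahead of the robot, y to its left, z up, the work surface at z = 0. Lengths are in m, angles in rad, forces in N, time in s.
With the tool pointing down it reaches from about 0.3 to 0.875 m from the base axis. Payload 6.4 kg.
Tool frame: the origin (TCP) lies at the very end of the fingers, on their centre line; the grasp point (between the pads) lies 19 mm behind it; z points along the fingers, y is the line along which they close (so a half turn about z gives the same grasp; the last joint's range is limited). The gripper opens to 85 mm and grips with 20 to 120 N. Pads are 22 mm wide; open, the fingers measure 114 mm over their backs; the gripper's body (76 mm by 85 mm) begins 54 mm behind the grasp point. The pads swing forward as they close: fully open they stand 13 mm farther back than shut.
Start: joints at [1.071, 0.181, 1.607, -0, 1.354, -0.206], TCP at [0.167, 0.55, 0.231] pointing down, gripper open.
Joint ranges: [-2.99, 2.99], [-0.89, 2.07], [0.3, 2.58], [-1.14, 4.28], [0, 2.63], [-3.12, 3.12]. Speed limits (rad/s): [2.57, 2.57, 3.01, 3.14, 3.14, 3.14].

### API

Orientations are given as a unit quaternion [w, x, y, z].
In Python, from bench import telemetry, camera, ctrl, spotter gives the robot as it stands.
- The arm moves only by the tool send_rows, never from a script. Its argument "series" is a list of rows, each a list of 3 entries, a list of its own where there are three numbers: the turn, a rotation vector about the world's x, y, z in degrees, then the shift along the world's x, y, z in mm, then the closure, from -1 (fully open) to 1 (shut), so that 0 is half open. In form: [[[rx, ry, rz], [dx, dy, dz], gripper], ...]. A call has 1 to 10 rows; each row is the pose to reach, as a shift and turn from the pose commanded when the call began; what a row does not reach only later rows make up. A row lasts 1/8 s, in which the tool goes at most 62.5 mm and 10.7 degrees, less where a joint would pass 70% of its speed; a pose out of reach is approached as far as the arm can. A call with a gripper value outside its range is refused whole. The fingers move at their own pace and stop on an object; the grip force is fixed at half the most. Time passes only in rows, so rows that repeat a pose let the fingers close. It gives the time, the measured TCP pose, the force, the opening and the grip force at its end, in the units of the state.
- telemetry.get_obs(): the state, without advancing time (a new reading comes with each control period).
- camera(name): name is "scene" or "top" or "wrist"; returns a dict with "pixels" (420x560x3 uint8, red, green, blue), "camera_matrix" (3x3 intrinsics, pixels), "xyz" and "orientation" of the camera in the world. Camera axes: x right, y up, looking along -z (the intrinsics and any distortion apply to the point x, -y, -z); pixel columns grow to the right and rows downward; lengths in m; the calibration is good to about 2 mm. A picture is of the moment at which its call begins. There is no depth.
- ctrl.hand_in(): hands the job in; it is judged then, once.
Trained networks look in the newest picture that a camera, given by its name, has taken for a name from the list of things; names that differ only in an ending like _2 or _b are one class to them, and where a whole thing is asked for, a point or a joint stands for the part that bears it (a point fixed in the world has none). Each returns a list of dicts, best first, with "conf" (0 to 1); they miss things now and then, are a little off and sometimes report something else, mostly with a low value. They report only what shows in the picture. A call takes as long as a camera call. They do not tell look-alikes from the thing itself.
- spotter.boxes_of(thing, camera): "xyz" ([x, y, z] in m, in world coordinates, good to about 4 mm: the middle of the surface that is visible of it).
- spotter.landmark_of(thing, camera): "xyz" ([x, y, z] in m, in world coordinates, good to about 4 mm: a listed point, or the origin of a listed thing).
The state is a dict: "time_s": time; "q": joint angles; "dq": joint speeds; "joint_efforts": joint torques, N m; "eef_pos": TCP position; "eef_rot": TCP orientation; "wrist_force": force on the tool from outside, world axes, zero at the start; "torque": the same for the moment, N m; "opening": opening from 0.0 (shut) to 1.0 (fully open); "grasp_force": force on a finger pad.
Only numpy, scipy, OpenCV 4.12 (cv2) and the standard library are available. Lean on these libraries where they do the work, as an engineer would, in place of code of your own. Each camera call takes 0.05 s, during which the arm holds its last target. There are 200 camera calls.

### The job

Blank the colorimeter, whose blank cuvette is already in the chamber: switch it on by pressing down the near half of the red power rocker, press the green filter key, push the sample lid fully shut, then press the white zero key. Do it in that order by pushing with the fingertips only, press no other key, and leave the power on and the lid shut. Do not lift or shove the meter, and leave the bottle, the beaker and the cuvette rack standing where they are.

Things in the scene. Friction and masses are not known exactly. Their poses are not given: they have to be found in the camera images.
- meter: light grey benchtop colorimeter, 280 wide x 240 deep mm, 2.1 kg, loose on rubber feet. Origin: on the table under its middle (case x -125..115, y -140..140); x from the user's side to the back, y left, z up. Front: key deck sloping 8 degrees, 52 mm high at x -125, 67 mm at x -20; key caps 9 mm proud. Behind x 10 the head, top 95 mm high; sample chamber with the cuvette under the lid, on the right.
- rocker_on (a point): on the near half (white bar) of the red power rocker, 17 mm from its pivot. See-saw in a black bezel, 38 mm long front to back, 24 mm wide, at the left of the deck; pivot at x -75, y 103 mm in meter, 5 mm above the deck. Off: near end about 12 mm above the deck; on: near half parallel to the deck, 5 mm above it. Press here or a few mm nearer the front, clear of the far half.
- rocker (a joint): angle of the power rocker in rad: 0 off (near half up), 0.40 fully on (near half down); counts as on beyond 0.32. About 2 N on the near end moves it; it stays where it is left.
- key_blue_top (a point): centre of the top face of the blue key (blue filter, leftmost of the row of four square filter keys); cap 19 mm front to back, 19 mm wide, at x -52, y 40 mm in meter; z axis = outward normal of the 8 degree sloping deck. The point goes down with the key.
- key_green_top (a point): centre of the top face of the green key (green filter, second from the left of the four filter keys); cap 19 mm front to back, 19 mm wide, at x -52, y -6 mm in meter; z axis = outward normal of the 8 degree sloping deck. The point goes down with the key.
- key_amber_top (a point): centre of the top face of the amber key (amber filter, third from the left); cap 19 mm front to back, 19 mm wide, at x -52, y -52 mm in meter; z axis = outward normal of the 8 degree sloping deck. The point goes down with the key.
- key_red_top (a point): centre of the top face of the red key (red filter, rightmost of the four); cap 19 mm front to back, 19 mm wide, at x -52, y -98 mm in meter; z axis = outward normal of the 8 degree sloping deck. The point goes down with the key.
- key_zero_top (a point): centre of the top face of the white key (zero; in the front row on the right); cap 19 mm front to back, 32 mm wide, at x -101, y -85 mm in meter; z axis = outward normal of the 8 degree sloping deck. The point goes down with the key.
- key_read_top (a point): centre of the top face of the mid-grey key (read; in the front row, near the middle); cap 19 mm front to back, 32 mm wide, at x -101, y 5 mm in meter; z axis = outward normal of the 8 degree sloping deck. The point goes down with the key.
- key_blue (a joint): travel of the blue key in m, straight into the deck: 0 up, 0.005 fully down; it registers beyond 0.0035 held for 0.1 s. Spring: about 1 N to start, 4.2 N at the bottom, comes back up when let go
- key_green (a joint): travel of the green key in m, straight into the deck: 0 up, 0.005 fully down; it registers beyond 0.0035 held for 0.1 s. Spring: about 1 N to start, 4.2 N at the bottom, comes back up when let go
- key_amber (a joint): travel of the amber key in m, straight into the deck: 0 up, 0.005 fully down; it registers beyond 0.0035 held for 0.1 s. Spring: about 1 N to start, 4.2 N at the bottom, comes back up when let go
- key_red (a joint): travel of the red key in m, straight into the deck: 0 up, 0.005 fully down; it registers beyond 0.0035 held for 0.1 s. Spring: about 1 N to start, 4.2 N at the bottom, comes back up when let go
- key_zero (a joint): travel of the white zero key in m, straight into the deck: 0 up, 0.005 fully down; it registers beyond 0.0035 held for 0.1 s. Spring: about 1 N to start, 4.2 N at the bottom, comes back up when let go
- key_read (a joint): travel of the grey read key in m, straight into the deck: 0 up, 0.005 fully down; it registers beyond 0.0035 held for 0.1 s. Spring: about 1 N to start, 4.2 N at the bottom, comes back up when let go
- lid_hinge (a point): on the hinge line of the sample lid, at its middle: x 107, y -80 mm, 96 mm above the table; the hinge runs along the meter's y, at the back. Axes as the lid's: x towards the back, z out of its top when shut.
- lid_push (a point): on the outer (top) face of the dark sample lid, mid-width, 12 mm from the free edge, 74 mm from the hinge line; the outer face is 16 mm off the hinge line. Lid 86 mm from hinge to free edge, 76 mm wide, 16 mm thick. Open, it leans up and back with the outer face to the back and up; shut, it lies level, top 112 mm above the table.
- lid (a joint): angle of the sample lid in rad: 0 fully shut, 0.7 to 1.05 at the start (its free edge swings up and back). Stiff hinge: it stays where it is left; about 1.5 N near the free edge moves it.
- reagent: amber reagent bottle with black cap, 42 mm across, 92 mm tall; origin under its middle, z up
- beaker: small glass beaker, 62 mm across, 72 mm tall; origin under its middle, z up
- rack: blue cuvette rack, 36 x 86 mm (x, y) and 28 mm high, with three capped cuvettes fixed in it, 54 mm high in all; origin under its middle, z up
Mind the look-alikes: they are no part of the job. Leave any purple or yellow look-alike of the beaker alone.

How it is judged:
By the outcome, as a careful person would: the job done as asked, in the order asked, and still so for the second after the job is handed in, with the robot touching nothing.
It also fails if it takes over 61 s, if anything falls off the work surface, if the arm or the gripper's body presses on something with over 40 N, if the wrist force passes 120 N, or if a joint passes its speed limit or range.

## Working session

There is one attempt and no reset: what is moved stays moved. The work goes in short steps, Python scripts to look and compute and a tool call to move; the robot and the scene stay as the last step left them, time stands still between calls to the robot, and variables do not carry over. Pictures are saved under pics/ and viewed, at most 10 in all, crops included, and the job is handed in when it is done.

Besides the shell and the picture viewer there is one more tool, called after "Request:" by a JSON object that holds its "name" and its "arguments", one argument or row to a line. send_rows: Moves the arm, as the interface text tells. Its arguments: {"type":"object","properties":{"series":{"type":"array","items":{"type":"array"}}},"required":["series"]}

```bash
mkdir -p pics; python3 - <<'E'
from bench import telemetry, camera, ctrl, spotter
import cv2, numpy as np
for n in ("scene","top"):
    c=camera(n); cv2.imwrite(f"pics/{n}0.png",c["pixels"][:,:,::-1]); print(n,c["xyz"],c["orientation"])
    for t in ["meter","rocker_on","key_blue_top","key_green_top","key_amber_top","key_red_top","key_zero_top","key_read_top","lid_hinge","lid_push","reagent","beaker","rack"]:
        print(t,[(np.round(d["xyz"],3).tolist(),round(d["conf"],2)) for d in spotter.landmark_of(t,n)[:3]])
print(telemetry.get_obs())
E
```

```text
scene [ 1.12771618 -0.24432164  0.7494564 ] [0.74625126 0.3058705  0.23160246 0.54397848]
meter [([0.556, -0.094, -0.003], 0.65), ([0.461, 0.002, 0.067], 0.48)]
rocker_on [([0.46, 0.0, 0.069], 0.71)]
key_blue_top [([0.461, -0.188, 0.063], 0.69), ([0.498, -0.063, 0.074], 0.55)]
key_green_top []
key_amber_top [([0.501, -0.151, 0.075], 0.44)]
key_red_top [([0.5, -0.151, 0.073], 0.73), ([0.504, -0.195, 0.075], 0.42), ([0.639, -0.305, 0.002], 0.31)]
key_zero_top [([0.458, -0.186, 0.062], 0.53), ([0.451, -0.098, 0.067], 0.48)]
key_read_top [([0.452, -0.098, 0.064], 0.39), ([0.666, -0.173, 0.094], 0.23)]
lid_hinge [([0.664, -0.173, 0.096], 0.89), ([0.5, -0.065, 0.076], 0.73)]
lid_push [([0.623, -0.173, 0.158], 0.67), ([0.498, -0.106, 0.068], 0.26), ([0.664, -0.171, 0.096], 0.24)]
reagent [([0.637, -0.304, -0.001], 0.71), ([0.541, 0.111, 0.002], 0.24)]
beaker [([0.364, -0.472, -0.0], 0.96), ([0.277, -0.381, 0.002], 0.92), ([0.365, -0.334, 0.0], 0.76)]
rack [([0.543, 0.109, -0.0], 0.81)]
top [ 0.42845956 -0.05791095  1.43828893] [-0.70300215 -0.01379265  0.01978131  0.71077875]
meter [([0.554
[... 714 characters left out ...]
 0.076], 0.7)]
{'time_s': 1.4, 'q': array([ 1.07069971e+00,  1.80801357e-01,  1.60701078e+00,  7.45498237e-05,
        1.35381574e+00, -2.06283721e-01]), 'dq': array([ 0.00030062, -0.00092764,  0.00080708,  0.00132469, -0.00276524,
        0.00038449]), 'joint_efforts': array([-3.72144823e-04, -4.44851696e+01, -3.51673722e+01, -3.03967154e-04,
        8.96095080e-04, -7.16381408e-07]), 'eef_pos': array([0.16647787, 0.55038142, 0.23128248]), 'eef_rot': array([-4.02447129e-05,  1.46386547e-01,  9.89227465e-01, -3.93134327e-06]), 'wrist_force': array([0.78308542, 0.03894156, 0.53681496]), 'torque': array([-0.00038762, -0.00200964, -0.01416018]), 'grasp_force': 0.0, 'opening': 1.001303603504172}
```

```bash
cat > h.py <<'E'
import numpy as np, cv2
from scipy.spatial.transform import Rotation as R
def proj(c,P):
    o=np.array(c["orientation"]); Rc=R.from_quat(o[[1,2,3,0]]).as_matrix()
    p=(np.atleast_2d(P)-c["xyz"])@Rc; p=p*[1,-1,-1]
    u=p@np.array(c["camera_matrix"]).T
    return u[:,:2]/u[:,2:]
s8=np.tan(np.radians(8))
def deck(x): return .052+(x+.125)*.015/.105
M={"rocker":[-.075,.103,deck(-.075)+.005]}
for n,x,y in [("blue",-.052,.040),("green",-.052,-.006),("amber",-.052,-.052),("red",-.052,-.098),("zero",-.101,-.085),("read",-.101,.005)]:
    M[n]=[x-.009*np.sin(np.radians(8)),y,deck(x)+.009]
M["rocker_on"]=[-.092,.103,deck(-.092)+.011]
M["hinge"]=[.107,-.08,.096]
def fit(W):
    ks=list(W); a=np.array([M[k][:2] for k in ks]); b=np.array([W[k] for k in ks])[:,:2]
    am,bm=a.mean(0),b.mean(0); a0,b0=a-am,b-bm
    th=np.arctan2((a0[:,0]*b0[:,1]-a0[:,1]*b0[:,0]).sum(),(a0*b0).sum())
    Rm=np.array([[np.cos(th),-np.sin(th)],[np.sin(th),np.cos(th)]])
    t=bm-Rm@am; print("res mm",np.round((a@Rm.T+t-b)*1000,1).tolist()); return th,t
def tow(th,t,p):
    p=np.asarray(p); c,s=np.cos(th),np.sin(th); return np.array([c*p[0]-s*p[1]+t[0],s*p[0]+c*p[1]+t[1],p[2]])
def lidpt(th,t,a,r=.074,h=.016,y=-.08):
    return tow(th,t,[.107-r*np.cos(a)+h*np.sin(a),y,.096+r*np.sin(a)+h*np.cos(a)])
E
python3 - <<'E'
from bench import camera
from h import *
W={"blue":[.501,-.0625],"green":[.506,-.107],"amber":[.504,-.151],"red":[.506,-.196],"zero":[.457,-.1865],"read":[.4525,-.0975],"hinge":[.6625,-.172],"rocker_on":[.457,.002]}
th,t=fit(W); print(th,t)
for k in M: print(k,np.round(tow(th,t,M[k]),4))
for a in np.arange(.5,1.2,.1): print(round(a,2),lidpt(th,t,a).round(3))
out=[]
for n in("scene","top"):
    c=camera(n); im=c["pixels"][:,:,::-1].copy()
    cv2.imwrite(f"pics/{n}1.png",im)
    pts={k:proj(c,tow(th,t,M[k]))[0] for k in M}
    print(n,{k:v.round().tolist() for k,v in pts.items()}, proj(c,[.624,-.173,.158]).round())
    for v in pts.values(): cv2.circle(im,tuple(int(x) for x in v),2,(255,0,255),-1)
    if n=="scene": cv2.imwrite("pics/s.png",cv2.resize(im,None,fx=1.4,fy=1.4))
    else: 
        u=np.mean(list(pts.values()),0).astype(int); print(u); cr=im[max(0,u[1]-90):u[1]+90,max(0,u[0]-120):u[0]+120]; cv2.imwrite("pics/t.png",cv2.resize(cr,None,fx=3,fy=3,interpolation=cv2.INTER_CUBIC))
E
```

```text
res mm [[-0.9, 2.6], [-3.9, 1.2], [0.2, -0.8], [0.2, -1.7], [-0.3, -0.4], [0.2, 0.5], [3.0, -0.6], [1.5, -0.7]]
0.04474767128855488 [ 0.55504671 -0.09745845]
rocker [0.4755 0.0021 0.0641]
blue [ 0.5001 -0.0599  0.0714]
green [ 0.5021 -0.1058  0.0714]
amber [ 0.5042 -0.1518  0.0714]
red [ 0.5062 -0.1977  0.0714]
zero [ 0.4567 -0.1869  0.0644]
read [ 0.4527 -0.097   0.0644]
rocker_on [0.4585 0.0013 0.0677]
hinge [ 0.6655 -0.1726  0.096 ]
0.5 [ 0.608 -0.175  0.146]
0.6 [ 0.614 -0.175  0.151]
0.7 [ 0.619 -0.175  0.156]
0.8 [ 0.625 -0.174  0.16 ]
0.9 [ 0.632 -0.174  0.164]
1.0 [ 0.639 -0.174  0.167]
1.1 [ 0.646 -0.173  0.169]
scene {'rocker': [302.0, 208.0], 'blue': [281.0, 218.0], 'green': [262.0, 223.0], 'amber': [243.0, 229.0], 'red': [224.0, 234.0], 'zero': [224.0, 220.0], 'read': [260.0, 211.0], 'rocker_on': [299.0, 202.0], 'hinge': [251.0, 280.0]} [[243. 244.]]
top {'rocker': [259.0, 219.0], 'blue': [280.0, 210.0], 'green': [296.0, 209.0], 'amber': [312.0, 208.0], 'red': [328.0, 208.0], 'zero': [324.0, 225.0], 'read': [293.0, 227.0], 'rocker_on': [259.0, 225.0], 'hinge': [319.0, 151.0]} [[321. 163.]]
[296 209]
```

View pics/s.png

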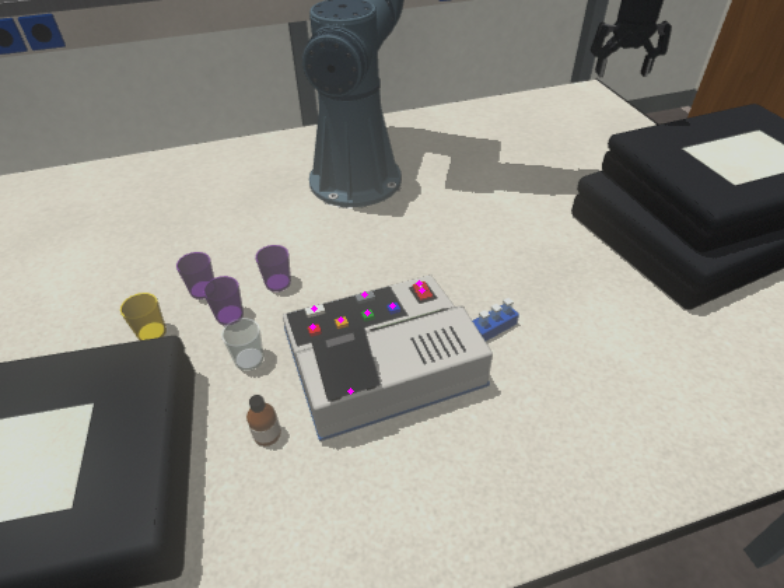

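View pics/t.png

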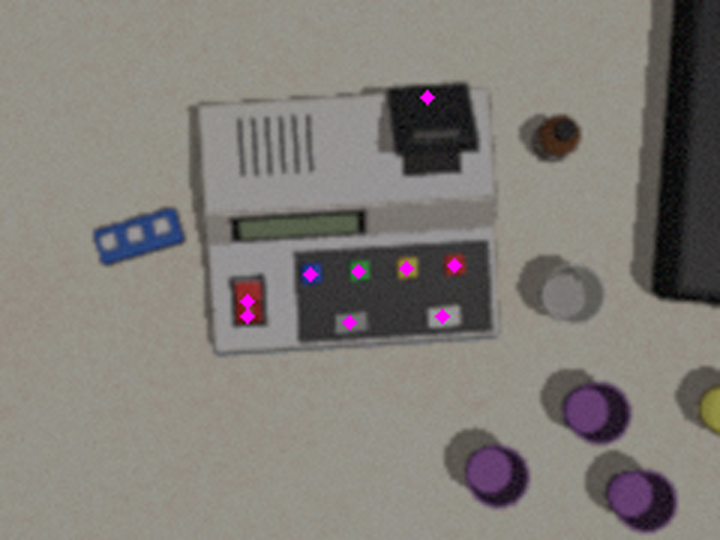

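Candidates for "green key" in the top crop: blue (311,273), green (359,270), amber (406,268), red (455,265); the white zero key (444,317) versus the grey read key (350,322). The rocker is at (248,300), and its near half is at the lower end. My projected marks sit on the described items, so the fit is good. The dark lid is open at the upper right (430,120). I'm moving over the rocker with the fingers shut and the tool normal to the deck.

Request:
{"name": "send_rows", "arguments": {
  "series": [
    [[-1,-8,19.4],[282,-549,-80],1],
    [[-1,-8,19.4],[282,-549,-80],1],
    [[-1,-8,19.4],[282,-549,-80],1],
    [[-1,-8,19.4],[282,-549,-80],1],
    [[-1,-8,19.4],[282,-549,-80],1],
    [[-1,-8,19.4],[282,-549,-80],1],
    [[-1,-8,19.4],[282,-549,-80],1],
    [[-1,-8,19.4],[282,-549,-80],1],
    [[-1,-8,19.4],[282,-549,-80],1],
    [[-1,-8,19.4],[282,-549,-80],1]
  ]
}}

```text
time_s: 2.75
eef_pos: [0.4494, -0.0009, 0.1516]
eef_rot: [0.071, -0.022, 0.997, 0.001]
wrist_force: [0.3, 1.1, -0.2]
opening: 0.005
grasp_force: 0.0
```

Request:
{"name": "send_rows", "arguments": {
  "series": [
    [[0,0,0],[0,0,-30],1],
    [[0,0,0],[0,0,-60],1],
    [[0,0,0],[0,0,-60],1],
    [[0,0,0],[0,0,-60],1]
  ]
}}

```text
time_s: 3.25
eef_pos: [0.4492, 0.0014, 0.0923]
eef_rot: [0.071, -0.023, 0.997, 0.001]
wrist_force: [0.3, 0.0, 0.7]
opening: 0.003
grasp_force: 0.0
```

```bash
python3 - <<'E'
from bench import camera,telemetry,spotter
from h import *
o=telemetry.get_obs(); print(o["time_s"],o["eef_pos"],o["eef_rot"],o["wrist_force"],o["opening"])
a=camera("scene");b=camera("wrist")
cr=a["pixels"][120:320,180:360,::-1]
cv2.imwrite("pics/r1.png",np.hstack([cv2.resize(cr,(378,420)),cv2.resize(b["pixels"][:,:,::-1],(420,315)).copy() if 0 else cv2.copyMakeBorder(cv2.resize(b["pixels"][:,:,::-1],(420,315)),0,105,0,0,cv2.BORDER_CONSTANT)]))
W={}
for k,n in [("blue","key_blue_top"),("green","key_green_top"),("amber","key_amber_top"),("red","key_red_top"),("zero","key_zero_top"),("read","key_read_top"),("rocker_on","rocker_on")]:
    print(k,[(np.round(d["xyz"],3).tolist(),round(d["conf"],2)) for d in spotter.landmark_of(n,"wrist")[:2]])
E
```

```text
3.25 [0.44918124 0.00136732 0.09230611] [ 0.07052874 -0.02281683  0.99724776  0.00141571] [0.25285699 0.01815701 0.67274413] 0.0032970046835978507
blue [([0.5, -0.056, 0.076], 0.58)]
green [([0.501, -0.104, 0.074], 0.79)]
amber []
red []
zero []
read [([0.453, -0.095, 0.063], 0.65)]
rocker_on [([0.456, 0.001, 0.07], 0.66)]
```

View pics/r1.png

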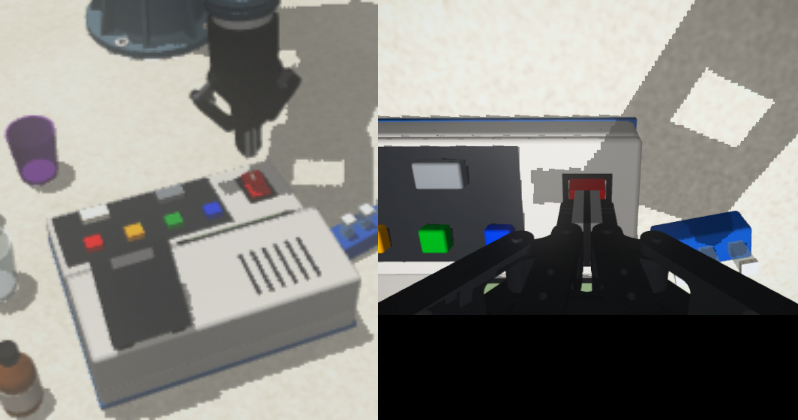

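The close view shows the shut fingertips right over the rocker (wrist 587,190), with the green key at (435,240) and the grey read key at (440,175). The wrist estimates agree with the fit. Pressing the rocker now.

Request:
{"name": "send_rows", "arguments": {
  "series": [
    [[0,0,0],[2,0,-12],1],
    [[0,0,0],[3,0,-20],1],
    [[0,0,0],[4,0,-24],1],
    [[0,0,0],[5,0,-28],1],
    [[0,0,0],[5,0,-31],1],
    [[0,0,0],[5,0,-31],1]
  ]
}}

```text
time_s: 4.45
eef_pos: [0.4535, 0.0015, 0.0609]
eef_rot: [0.07, -0.023, 0.997, 0.002]
wrist_force: [-7.6, 1.0, 12.6]
opening: -0.003
grasp_force: 6.6
```

```bash
python3 - <<'E'
from bench import camera
import cv2,numpy as np
a=camera("scene");b=camera("wrist")
cr=a["pixels"][150:250,240:340,::-1]
cv2.imwrite("pics/r2.png",np.hstack([cv2.resize(cr,(400,400),interpolation=cv2.INTER_CUBIC),cv2.resize(b["pixels"][80:280,160:360,::-1],(400,400),interpolation=cv2.INTER_CUBIC)]))
E
```

```text
(no output)
```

View pics/r2.png

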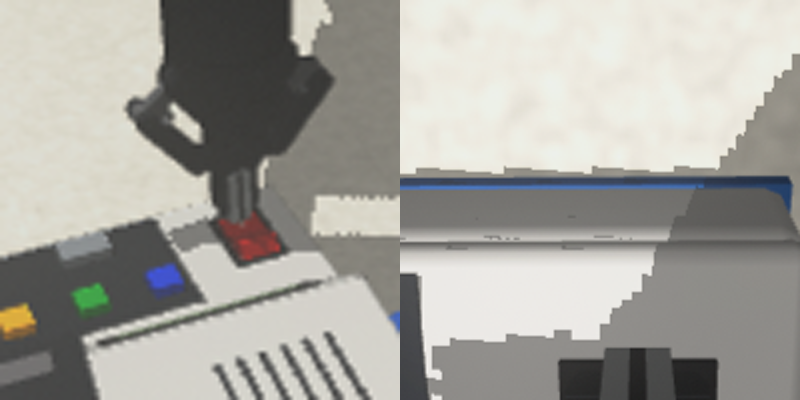

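The left pane shows the tips on the near end of the rocker (240,215); the right pane shows them within the bezel width. The wrist reads 12.6 N, so the tips are on a stop. I'll lift and look at the rocker.

Request:
{"name": "send_rows", "arguments": {
  "series": [
    [[0,0,0],[-4,0,30],1],
    [[0,0,0],[-20,0,60],1],
    [[0,0,0],[-20,0,60],1],
    [[0,0,0],[-20,0,60],1]
  ]
}}

```text
time_s: 5.05
eef_pos: [0.4337, 0.0013, 0.1199]
eef_rot: [0.07, -0.023, 0.997, 0.002]
wrist_force: [-0.3, 0.3, -0.1]
opening: -0.001
grasp_force: 0.0
```

```bash
python3 - <<'E'
from bench import camera,spotter
import cv2,numpy as np
a=camera("scene");b=camera("wrist")
for n in("scene","wrist"): print([(np.round(d["xyz"],3).tolist(),round(d["conf"],2)) for d in spotter.landmark_of("rocker_on",n)[:2]])
a0=cv2.imread("pics/scene0.png")
f=lambda i:cv2.resize(i[190:225,285:325],(400,350),interpolation=cv2.INTER_CUBIC)
cv2.imwrite("pics/r3.png",np.hstack([f(a0),f(a["pixels"][:,:,::-1])]))
cv2.imwrite("pics/w3.png",b["pixels"][:,:,::-1])
E
```

```text
[([0.5, -0.109, 0.07], 0.63), ([0.462, 0.0, 0.061], 0.56)]
[([0.457, -0.001, 0.062], 0.76)]
```

View pics/r3.png

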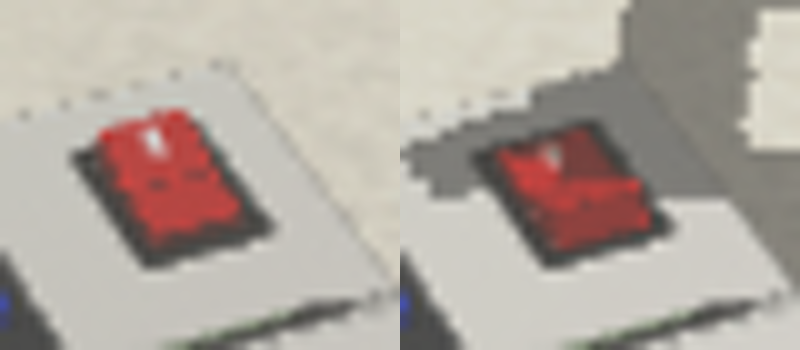

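View pics/w3.png

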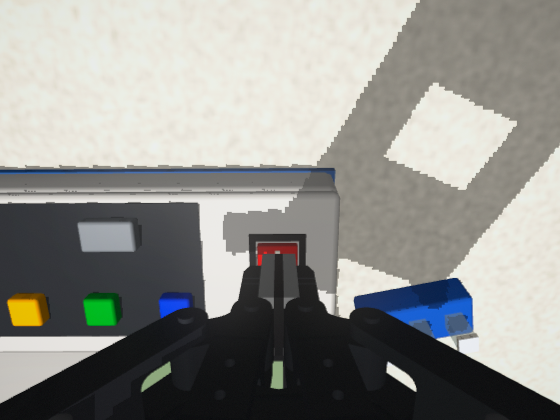

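Left: before the press, the near half was up. Right: the near half now lies flat and the far half is up, so the rocker is on. The network's z of 0.062 matches the on position. Next is the green key, at wrist (101,309).

Request:
{"name": "send_rows", "arguments": {
  "series": [
    [[0,0,0],[32,-53,-8],1],
    [[0,0,0],[64,-106,-15],1],
    [[0,0,0],[64,-106,-24],1],
    [[0,0,0],[64,-106,-24],1],
    [[0,0,0],[64,-106,-24],1]
  ]
}}

```text
time_s: 5.88
eef_pos: [0.4967, -0.1034, 0.0958]
eef_rot: [0.069, -0.023, 0.997, 0.002]
wrist_force: [-0.4, 0.3, 0.7]
opening: 0.002
grasp_force: 0.0
```

```bash
python3 - <<'E'
from bench import camera,spotter
import cv2,numpy as np
b=camera("wrist");a=camera("scene")
for n in("key_green_top","key_blue_top","key_read_top","key_zero_top","key_amber_top","rocker_on"): print(n,[(np.round(d["xyz"],3).tolist(),round(d["conf"],2)) for c in("wrist","scene") for d in spotter.landmark_of(n,c)[:2]])
E
```

```text
key_green_top [([0.5, -0.102, 0.071], 0.9), ([0.5, -0.108, 0.071], 0.37)]
key_blue_top [([0.499, -0.059, 0.075], 0.82), ([0.499, -0.104, 0.071], 0.28)]
key_read_top [([0.453, -0.102, 0.064], 0.7), ([0.506, -0.194, 0.074], 0.71)]
key_zero_top [([0.455, -0.189, 0.064], 0.77), ([0.456, 0.002, 0.06], 0.48), ([0.626, -0.174, 0.16], 0.72), ([0.456, -0.186, 0.062], 0.51)]
key_amber_top [([0.502, -0.148, 0.072], 0.9), ([0.501, -0.15, 0.074], 0.38)]
rocker_on [([0.454, 0.0, 0.059], 0.6), ([0.622, -0.172, 0.161], 0.65), ([0.46, 0.004, 0.057], 0.54)]
```

Request:
{"name": "send_rows", "arguments": {
  "series": [
    [[0,0,0],[2,-1,-15],1],
    [[0,0,0],[3,-1,-22],1],
    [[0,0,0],[4,-1,-26],1],
    [[0,0,0],[4,-1,-29],1],
    [[0,0,0],[4,-1,-30],1],
    [[0,0,0],[4,-1,-30],1],
    [[0,0,0],[4,-1,-30],1]
  ]
}}

```text
time_s: 7.45
eef_pos: [0.5015, -0.1056, 0.0665]
eef_rot: [0.07, -0.023, 0.997, 0.002]
wrist_force: [-2.0, 2.2, 4.6]
opening: 0.001
grasp_force: 1.9
```

Request:
{"name": "send_rows", "arguments": {
  "series": [
    [[0,0,0],[0,0,-1],1],
    [[0,0,0],[0,0,-1],1],
    [[0,0,0],[0,0,-1],1]
  ]
}}

```text
time_s: 7.82
eef_pos: [0.5017, -0.1056, 0.066]
eef_rot: [0.07, -0.023, 0.997, 0.002]
wrist_force: [-5.6, 3.5, 10.5]
opening: -0.002
grasp_force: 5.4
```

Request:
{"name": "send_rows", "arguments": {
  "series": [
    [[0,0,0],[-3,0,20],1],
    [[0,0,0],[-6,0,60],1],
    [[0,0,0],[-6,-10,120],1],
    [[0,0,0],[-6,-20,140],1],
    [[0,0,0],[-6,-20,140],1]
  ]
}}

```text
time_s: 8.45
eef_pos: [0.497, -0.1271, 0.2074]
eef_rot: [0.072, -0.022, 0.997, 0.0]
wrist_force: [-0.8, 1.0, 0.3]
opening: 0.0
grasp_force: 0.0
```

```bash
python3 - <<'E'
from bench import camera,spotter
from h import *
a=camera("scene");t=camera("top")
for n in("lid_push","lid_hinge","key_green_top","key_zero_top","reagent"): print(n,[(np.round(d["xyz"],3).tolist(),round(d["conf"],2)) for c in("top","scene") for d in spotter.landmark_of(n,c)[:2]])
cv2.imwrite("pics/l1.png",np.hstack([cv2.resize(a["pixels"][150:330,150:330,::-1],(400,400)),cv2.resize(t["pixels"][120:260,230:370,::-1],(400,400),interpolation=cv2.INTER_CUBIC)]))
E
```

```text
lid_push [([0.62, -0.178, 0.158], 0.81), ([0.478, -0.315, 0.0], 0.7), ([0.625, -0.174, 0.158], 0.79)]
lid_hinge [([0.662, -0.167, 0.095], 0.67), ([0.662, -0.171, 0.094], 0.74)]
key_green_top [([0.498, -0.106, 0.071], 0.65), ([0.623, -0.173, 0.16], 0.61)]
key_zero_top [([0.459, -0.189, 0.063], 0.53)]
reagent [([0.628, -0.307, 0.001], 0.5), ([0.635, -0.304, 0.004], 0.74)]
```

View pics/l1.png

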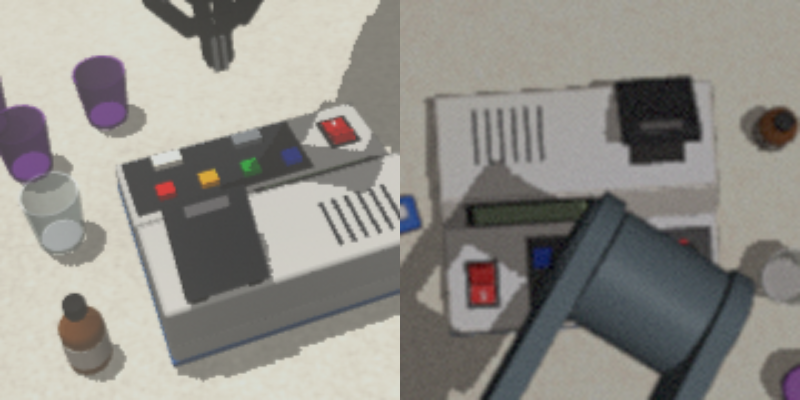

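The left pane shows the lid open with all keys up; the right pane shows the lid at (655,110). Both cameras place lid_push at about (0.622,-0.175,0.158), which gives a lid angle of about 0.78 rad. I'm going above and behind the free edge with the tool vertical.

Request:
{"name": "send_rows", "arguments": {
  "series": [
    [[-0.2,4,0],[50,-16,0],1],
    [[-0.4,8,0],[100,-32,0],1],
    [[-0.4,8,0],[143,-47,0],1],
    [[-0.4,8,0],[143,-47,-15],1],
    [[-0.4,8,0],[143,-47,-30],1],
    [[-0.4,8,0],[143,-47,-30],1],
    [[-0.4,8,0],[143,-47,-30],1]
  ]
}}

```text
time_s: 9.93
eef_pos: [0.638, -0.1724, 0.1759]
eef_rot: [0.0, -0.023, 1.0, -0.0]
wrist_force: [-0.3, 0.8, 0.2]
opening: 0.002
grasp_force: 0.0
```

Request:
{"name": "send_rows", "arguments": {
  "series": [
    [[0,0,0],[2,0,-12],1],
    [[0,0,0],[2,0,-20],1],
    [[0,0,0],[-3,0,-26],1],
    [[0,0,0],[-8,0,-30],1],
    [[0,0,0],[-13,0,-35],1],
    [[0,0,0],[-17,0,-40],1],
    [[0,0,0],[-17,0,-40],1]
  ]
}}

```text
time_s: 10.8
eef_pos: [0.6208, -0.1725, 0.1347]
eef_rot: [-0.0, -0.023, 1.0, -0.0]
wrist_force: [-0.1, 0.8, -0.0]
opening: -0.0
grasp_force: 0.0
```

Request:
{"name": "send_rows", "arguments": {
  "series": [
    [[0,0,0],[-4,0,-6],1],
    [[0,0,0],[-7,0,-12],1],
    [[0,0,0],[-9,0,-18],1],
    [[0,0,0],[-11,0,-22],1],
    [[0,0,0],[-11,0,-22],1]
  ]
}}

```text
time_s: 11.42
eef_pos: [0.61, -0.1724, 0.1126]
eef_rot: [-0.0, -0.023, 1.0, 0.0]
wrist_force: [-0.2, -0.2, -0.3]
opening: -0.001
grasp_force: 0.0
```

Request:
{"name": "send_rows", "arguments": {
  "series": [
    [[0,0,0],[0,0,-1],1],
    [[0,0,0],[0,0,-2],1],
    [[0,0,0],[0,0,-2],1]
  ]
}}

```text
time_s: 11.8
eef_pos: [0.6107, -0.1727, 0.112]
eef_rot: [0.0, -0.023, 1.0, -0.0]
wrist_force: [-2.5, 0.6, 4.9]
opening: 0.002
grasp_force: 2.4
```

```bash
python3 - <<'E'
from bench import camera,spotter
from h import *
a=camera("scene");w=camera("wrist")
print([(np.round(d["xyz"],3).tolist(),round(d["conf"],2)) for c in("wrist","scene") for d in spotter.landmark_of("lid_push",c)[:2]])
cv2.imwrite("pics/l2.png",np.hstack([cv2.resize(a["pixels"][170:310,180:320,::-1],(400,400)),cv2.resize(w["pixels"][:,70:490,::-1],(400,400))]))
E
```

```text
[([0.59, -0.174, 0.107], 0.7), ([0.592, -0.175, 0.115], 0.64)]
```

View pics/l2.png

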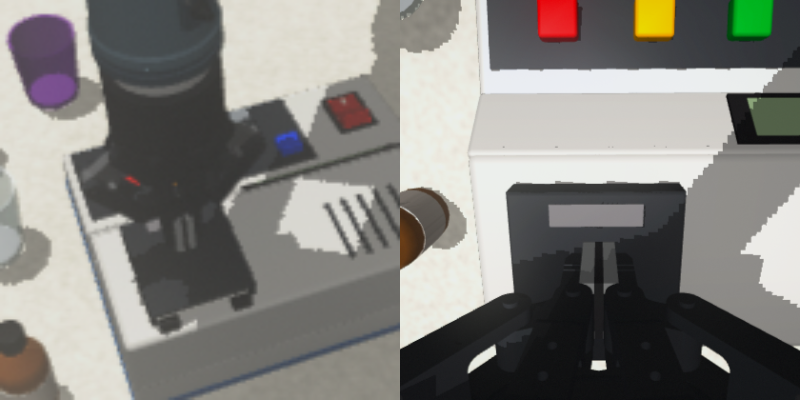

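The right pane shows the lid lying flat on the head (600,240), and the tips touch it at z 0.112, which is exactly the shut height. I'll press a little firmer, lift, and go to the white zero key.

Request:
{"name": "send_rows", "arguments": {
  "series": [
    [[0,0,0],[0,0,-1],1],
    [[0,0,0],[0,0,-1],1]
  ]
}}

```text
time_s: 12.25
eef_pos: [0.6107, -0.1727, 0.1119]
eef_rot: [0.0, -0.023, 1.0, -0.001]
wrist_force: [-4.9, 2.3, 10.8]
opening: 0.001
grasp_force: 5.4
```

Request:
{"name": "send_rows", "arguments": {
  "series": [
    [[0,0,0],[0,0,40],1],
    [[0,0,0],[0,0,60],1],
    [[0,0,0],[-50,-5,60],1],
    [[0.2,-4,0],[-100,-10,60],1],
    [[0.4,-8,0],[-157,-15,60],1],
    [[0.4,-8,0],[-157,-15,20],1],
    [[0.4,-8,0],[-157,-15,-14],1],
    [[0.4,-8,0],[-157,-15,-14],1],
    [[0.4,-8,0],[-157,-15,-14],1]
  ]
}}

```text
time_s: 13.38
eef_pos: [0.4542, -0.1881, 0.0972]
eef_rot: [0.07, -0.023, 0.997, 0.001]
wrist_force: [0.6, -0.4, 0.2]
opening: -0.001
grasp_force: 0.0
```

```bash
python3 - <<'E'
from bench import camera,spotter,telemetry
from h import *
print(telemetry.get_obs()["eef_pos"])
a=camera("scene");w=camera("wrist")
for n in ("lid_push","key_zero_top","key_read_top","key_red_top","key_green_top","rocker_on"): print(n,[(np.round(d["xyz"],3).tolist(),round(d["conf"],2)) for c in("wrist","scene") for d in spotter.landmark_of(n,c)[:2]])
cv2.imwrite("pics/z1.png",np.hstack([cv2.resize(a["pixels"][170:310,180:320,::-1],(400,400)),cv2.resize(w["pixels"][:,70:490,::-1],(400,400))]))
E
```

```text
[ 0.45424608 -0.18808766  0.09723249]
lid_push [([0.592, -0.174, 0.114], 0.71)]
key_zero_top [([0.453, -0.189, 0.064], 0.87), ([0.458, -0.186, 0.063], 0.45)]
key_read_top [([0.45, -0.096, 0.064], 0.87), ([0.501, -0.145, 0.072], 0.58), ([0.449, -0.098, 0.066], 0.41), ([0.595, -0.172, 0.112], 0.34)]
key_red_top [([0.504, -0.195, 0.074], 0.43)]
key_green_top [([0.503, -0.106, 0.07], 0.64), ([0.499, -0.105, 0.071], 0.41)]
rocker_on [([0.46, 0.003, 0.061], 0.51)]
```

View pics/z1.png

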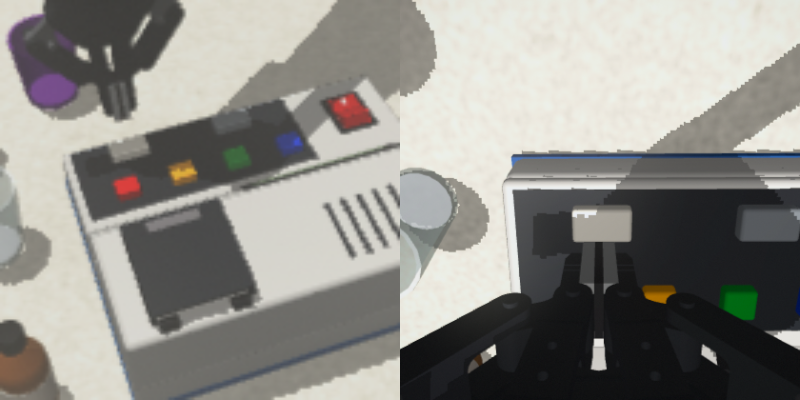

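The left pane shows the lid flat (190,250) and the rocker on (350,110). The right pane shows the tips aligned with the white zero key (602,222), clear of the others. Pressing it now.

Request:
{"name": "send_rows", "arguments": {
  "series": [
    [[0,0,0],[1,0,-20],1],
    [[0,0,0],[2,0,-30],1],
    [[0,0,0],[2,0,-34],1],
    [[0,0,0],[3,0,-37],1],
    [[0,0,0],[3,0,-39],1],
    [[0,0,0],[3,0,-39],1],
    [[0,0,0],[3,0,-39],1]
  ]
}}

```text
time_s: 14.95
eef_pos: [0.4564, -0.1875, 0.0588]
eef_rot: [0.07, -0.023, 0.997, 0.002]
wrist_force: [-10.6, 5.2, 20.6]
opening: -0.001
grasp_force: 10.5
```

Request:
{"name": "send_rows", "arguments": {
  "series": [
    [[0,0,0],[-3,0,20],1],
    [[0,0,0],[-10,0,60],1],
    [[0,0,0],[-60,0,120],1],
    [[0,0,0],[-60,60,160],1],
    [[0,0,0],[-60,110,160],1],
    [[0,0,0],[-60,110,160],1]
  ]
}}

```text
time_s: 15.7
eef_pos: [0.397, -0.075, 0.219]
eef_rot: [0.072, -0.025, 0.997, 0.001]
wrist_force: [0.3, -0.3, -0.4]
opening: 0.001
grasp_force: 0.0
```

```bash
python3 - <<'E'
from bench import camera,spotter,telemetry
from h import *
o=telemetry.get_obs();print(o["eef_pos"],o["wrist_force"])
a=camera("scene")
for n in ("meter","lid_push","key_zero_top","rocker_on","reagent","beaker","rack"): print(n,[(np.round(d["xyz"],3).tolist(),round(d["conf"],2)) for d in spotter.landmark_of(n,"scene")[:2]])
cv2.imwrite("pics/e.png",cv2.resize(a["pixels"][150:330,120:380,::-1],(780,540)))
E
```

```text
[ 0.39701289 -0.07497574  0.21895691] [ 0.25035707 -0.25441243 -0.38800322]
meter [([0.557, -0.093, -0.0], 0.63)]
lid_push [([0.592, -0.175, 0.112], 0.8)]
key_zero_top [([0.458, -0.187, 0.066], 0.4)]
rocker_on [([0.463, 0.002, 0.061], 0.61)]
reagent [([0.64, -0.303, 0.001], 0.85)]
beaker [([0.368, -0.334, 0.0], 0.98), ([0.361, -0.471, 0.002], 0.81)]
rack [([0.543, 0.111, 0.001], 0.8)]
```

View pics/e.png

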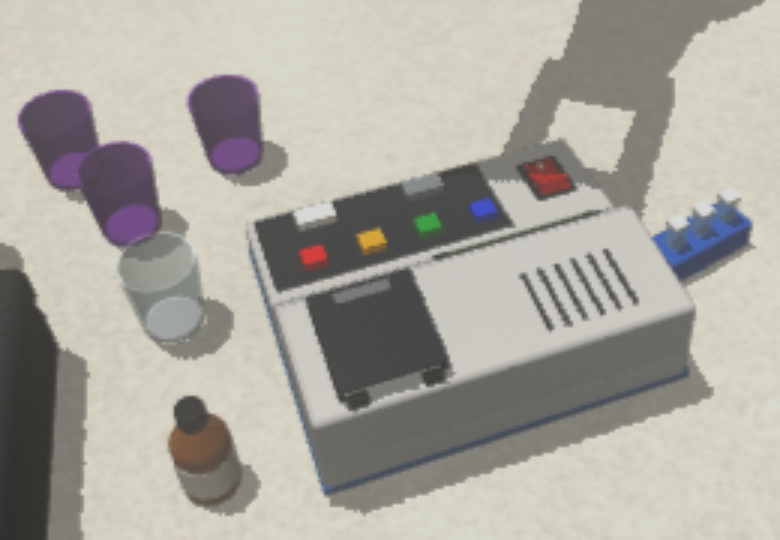

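The final picture shows the rocker on (545,178), the lid shut (380,335), all keys up, and everything else still standing where it was.

```bash
python3 -c "
from bench import ctrl
print(ctrl.hand_in())"
```

```text
the job is handed in; nothing more can be done
None
```

The colorimeter is blanked and handed in at about 16 s: power on, green pressed, lid shut, then zero pressed, in that order, and the last picture shows power still on, the lid shut and the meter, bottle, beaker and rack where they were.

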